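Shut and lock the lamp flap of an arc-lamp light source

TASK

The lamp flap on top of the white light source stands sprung ajar with its round quarter-turn fastener open. Set a fingertip in the fastener's slot, push the flap down flush and, keeping it pressed down, turn the fastener clockwise (seen from above) a quarter turn to its stop, so that the flap stays locked flush when you let go. Only touch and push: do not lift the flap further open, and leave the loose things around it where they are.

Things in the scene. Friction and masses are not known exactly. Their poses are not given: they have to be found in the camera images.
- light_source: White box, 320 (x) x 240 (y) x 130 mm tall, fixed. Origin: centre of its underside, on the table; x points from the front panel (switches, knob; robot side) to the back. Black cooling fins, 12 mm high, on the far third of its top; the rest is a blue-grey flap, 200 (x) x 192 mm, flush with the box top when shut. The fastener's axis is then upright at x = -85, y = 0 mm.
- hinge (a point): middle of the flap's hinge line, at the far edge of the flap, 130 mm above the table; its y is the hinge axis (the box's y)
- slot_shut (a point): fixed point where the centre of the slot's floor comes to lie when the flap is shut: box x = -85, y = 0 mm, 115 mm above the table (137 mm from the hinge line)
- flap (a joint): opening angle of the flap (rad): 0 shut, flush, on a hard stop; grows as its near edge rises. A spring holds it ajar at about 0.12 to 0.20 (fastener tilted by that angle, about 20 mm too high); shutting it takes 5 to 10 N at the fastener, and it springs up again unless locked.
- fastener (a joint): turn (rad), clockwise from above: 0 open, 1.571 (hard stop) locked. Stays where left; needs 0.1 to 0.3 N m. With the flap pressed shut its hidden tongue meets a ramped lip at about 0.75 and slides under, holding the flap from about 1.1 on. Turned with the flap up, the tongue passes over the lip and the flap cannot shut: turn back, press first.
- slot (a point): centre of the slot's floor, on the fastener's axis. Turns with the fastener: x along the slot to the red-marked end, z out of the flap. Fastener: aluminium disc, 93 mm across, let into the flap in a black ring, 1.5 mm proud; across its middle the slot, a dark trough 80 mm long, 36 mm wide, 16.5 mm deep, upright walls, closed ends.
- mark (a point): red mark on the disc's upper side at one end of the slot, 43 mm from the axis. Open, it lies at the right of the disc seen from the robot (the box's -y, by a white mark on the flap), up to 20 degrees past it; locked, at the front (the box's -x, by a green mark on the flap).
- post: black pedestal post holder with a thin steel rod, 44 mm across, 95 mm tall, standing on the table; origin under its centre. Bystander, to be left alone.
- lens_tube: black lens tube standing on end, 38 mm across, 70 mm tall; origin under its centre. Bystander, to be left alone.
- cleaner: small white bottle with a blue cap, 42 mm across, 105 mm tall; origin under its centre. Bystander, to be left alone.
- mirror_mount: black square mirror mount with two brass screws, 50 x 60 x 55 mm; origin under its centre. Bystander, to be left alone.
- driver: hand screwdriver lying on the table in front of the light source, 170 mm long, 26 mm thick; origin under its middle. Bystander, to be left alone.
- dust_cap: orange disc cap lying on the black cooling fins of the light source, 40 mm across, 14 mm thick; origin under its centre. Bystander, to be left alone.

How it is judged (in metres and radians):
On the way:
1. a fingertip in the slot presses the flap shut while the fastener is still open (value of joint flap below 0.05 rad and value of joint fastener below 0.9 rad and contact force between the fingers and fastener above 1 N), for 0.1 s.
At the end, for the whole second after the job is handed in: The fastener is turned at least 1.40 rad of its 1.571 rad, the flap stays within 0.02 rad (4 mm at its near edge) of flush with nothing pressing on it, and both are at rest (value of joint fastener above 1.4 rad and value of joint flap below 0.02 rad and velocity of joint each of fastener, flap below 0.05 rad/s); the robot touches nothing.
It fails at once if the flap is lifted further open (beyond 0.30 rad) (value of joint flap above 0.3 rad).
It fails at once if a loose thing around the work is moved by more than 15 mm (distance of any of post, lens_tube, cleaner, mirror_mount, driver, dust_cap from where it was at the start of the episode above 0.015 m).
It also fails if it takes over 35 s, if anything falls off the work surface, if the arm or the gripper's body presses on something with over 40 N, if the wrist force passes 120 N, or if a joint passes its speed limit or range.

ROBOT

A 6-joint arm with a two-finger parallel gripper is mounted at the origin on the work surface. World frame = base frame: x ahead of the robot, y to its left, z up, the work surface at z = 0. Lengths are in m, angles in degrees, forces in N, time in s.
With the tool pointing down it reaches from about 0.25 to 0.725 m from the base axis. Payload 9.7 kg.
Tool frame: the origin (TCP) lies midway between the tips of the shut fingers; the grasp point (between the pads) lies 19 mm behind it (bot.grasp_offset is the distance from the TCP to the grasp point, in m); z points along the fingers, x is the direction in which the jaws open and shut, and the axes are right-handed (so a half turn about z gives the same grasp; the last joint's range is limited). The gripper opens to 85 mm and grips with 20 to 120 N. Pads are 22 mm wide; open, the fingers measure 114 mm over their backs; the gripper's body (76 mm by 85 mm) begins 54 mm behind the grasp point. The pads swing forward as they close: fully open they stand 13 mm farther back than shut.
Start: joints at [70.588, 4.979, 10.078, 95.1, 0, 90], TCP at [0.183, 0.519, 0.231] pointing down, gripper open.
Joint ranges: [-179.16, 179.16], [-48.56, 103.87], [-65.8, 70.77], [-126.05, 130.52], [-82.76, 87.17], [-180, 180]. Speed limits (degrees/s): [127.2, 127.2, 147.25, 180, 180, 180].

INTERFACE

Orientations are given as [roll, pitch, yaw] about the fixed x, y, z axes, in that order (R = Rz(yaw) Ry(pitch) Rx(roll)).
In Python, from workcell import bot gives the robot as it stands.
- The arm moves only by the tool send_rows, never from a script. Its argument "targets" is a list of rows, each a list of 5 numbers: the closure, from 0 (fully open) to 1 (shut), then the shift along the world's x, y, z in mm, then the turn about the world's z in degrees. A call has 1 to 10 rows; each row is the pose to reach, as a shift and turn from the pose commanded when the call began; what a row does not reach only later rows make up. A row lasts 1/8 s, in which the tool goes at most 62.5 mm and 10.7 degrees, less where a joint would pass 70% of its speed; a pose out of reach is approached as far as the arm can. A call with a gripper value outside its range is refused whole. The fingers move at their own pace and stop on an object; "squeeze" is the grip in N (left out, the last holds). Time passes only in rows, so rows that repeat a pose let the fingers close. It gives the time, the measured TCP pose, the force and the opening at its end, in the units of the state.
- bot.get_obs(): the state, without advancing time (a new reading comes with each control period).
- bot.camera(name): name is "scene" or "side" or "wrist"; returns a dict with "pixels" (420x560x3 uint8, red, green, blue), "intrinsics" (3x3 intrinsics, pixels), "view" (4x4, takes a point from world to camera coordinates); the wrist camera has in their place "mount" (4x4, takes a point from camera to tool coordinates, whose origin is the TCP and whose axes are the tool frame's). Camera axes: x right, y down, z forward; pixel columns grow to the right and rows downward; lengths in m; the calibration is good to about 2 mm. A picture is of the moment at which its call begins: read the wrist's pose just before it. There is no depth.
- bot.job_done(): hands the job in, once; it reports no verdict.
The state is a dict: "time": time; "q": joint angles; "qd": joint speeds; "joint_efforts": joint torques, N m; "ee_pos": TCP position; "tcp_rot": TCP orientation; "wrist_force": force on the tool from outside, world axes, zero at the start; "torque": the same for the moment, N m; "opening": finger opening in m.
Only numpy, scipy, OpenCV 4.12 (cv2) and the standard library are available. Lean on these libraries where they do the work, as an engineer would, in place of code of your own. Each camera call takes 0.05 s, during which the arm holds its last target.

## Working session

There is one attempt and no reset: what is moved stays moved. The work goes in short steps, Python scripts to look and compute and a tool call to move; the robot and the scene stay as the last step left them, time stands still between calls to the robot, and variables do not carry over. Pictures are saved under pics/ and viewed, and the job is handed in when it is done.

Besides the shell and the picture viewer there is one more tool, called after "Request:" in YAML: its name, and indented under it one key for each argument. send_rows: Moves the arm, as the interface text tells. Its arguments: {"type":"object","properties":{"targets":{"type":"array","items":{"type":"array","items":{"type":"number"}}},"squeeze":{"type":"number"}},"required":["targets"]}

```bash
mkdir -p pics; ls; python3 - <<'E'
from workcell import bot
import cv2,json
o=bot.get_obs();print(o, bot.grasp_offset)
for n in ["scene","side","wrist"]:
    c=bot.camera(n)
    cv2.imwrite(f"pics/{n}0.png",c["pixels"][:,:,::-1])
    print(n,c["intrinsics"].tolist(),c.get("view",c.get("mount")).tolist())
E
```

```text
pics
{'time': 0.0, 'q': array([7.05884597e+01, 5.01124591e+00, 1.00334397e+01, 9.51011172e+01,
       9.76933841e-04, 8.99997183e+01]), 'qd': array([ 0.08391363, -0.05810854,  0.0263413 ,  0.10137548,  0.05707874,
        0.01941309]), 'joint_efforts': array([ 3.31284355e-03, -5.20388532e+01,  4.64803791e+01,  1.64631981e-02,
        7.87276804e-05, -2.84655670e-05]), 'ee_pos': array([0.18270641, 0.51850424, 0.2305726 ]), 'tcp_rot': array([-1.79999023e+02,  7.89233780e-02,  7.05887414e+01]), 'wrist_force': array([-0.02379227, -0.07704143,  0.03834788]), 'torque': array([-0.05740159, -0.02467692, -0.02423751]), 'opening': 0.0854857308500489} 0.0187
scene [[402.5100016825652, 0.0, 274.90346551442775], [0.0, 402.5100016825652, 210.3248850294901], [0.0, 0.0, 1.0]] [[-0.30045834954491607, 0.9537124781012895, -0.012541503205043941, 0.14173383048212032], [0.7903422554028857, 0.24158619761285902, -0.5630232929885227, -0.40531730114050396], [-0.5339324859131765, -0.1790771292958923, -0.8263458611560399, 1.1637439330184003], [0.0, 0.0, 0.0, 1.0]]
side [[520.6554437883301, 0.0, 270.46361556991593], [0.0, 520.6554437883301, 221.24376333449644], [0.0, 0.0, 1.0]] [[0.8820052099934648, -0.47085434248647556, -0.019052498681611872, -0.4889134377984944], [-0.36599168878285526, -0.658987453019851, -0.6571039647607397, 0.3078271916302975], [0.29684489769281486, 0.5865421765943508, -0.7535591428611984, 0.7979990241049361], [0.0, 0.0, 0.0, 1.0]]
wrist [[358.4287251677868, 0.0, 281.1329354988884], [0.0, 358.4287251677868, 204.07078473636417], [0.0, 0.0, 1.0]] [[0.9999999970792176, -6.749237084160761e-05, -3.586565314789766e-05, 0.0004116101272653161], [7.535247847811869e-05, 0.9491322975183174, 0.31487755736095946, -0.08235041674971069], [1.278941690313658e-05, -0.31487755914383647, 0.9491322998318258, -0.14255986917537986], [0.0, 0.0, 0.0, 1.0]]
```

View pics/scene0.png

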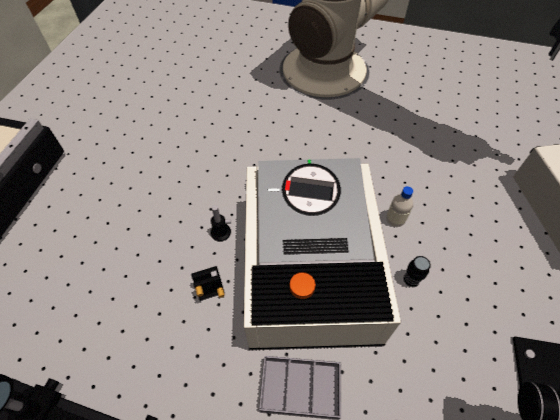

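View pics/side0.png

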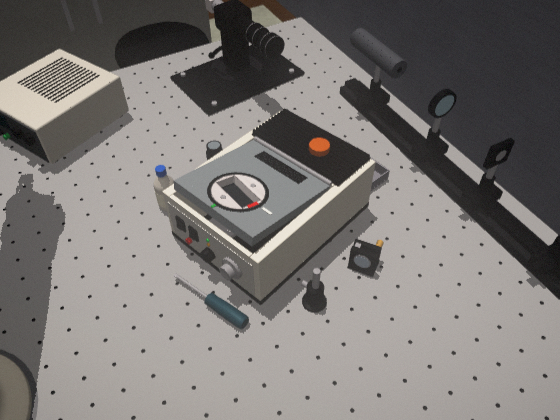

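View pics/wrist0.png

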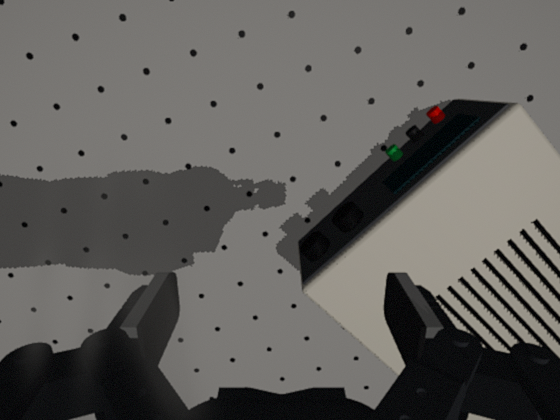

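The scene and side pictures show the box, with its disc at about (312,188) in scene and (238,191) in side. Next I'll enlarge both.

```bash
python3 - <<'E'
import cv2
a=cv2.imread("pics/scene0.png")[145:355,225:415];cv2.imwrite("pics/scene0c.png",cv2.resize(a[:105],None,fx=4,fy=4,interpolation=cv2.INTER_CUBIC))
cv2.imwrite("pics/scene0d.png",cv2.resize(a[95:],None,fx=4,fy=4,interpolation=cv2.INTER_CUBIC))
a=cv2.imread("pics/side0.png")[105:305,160:390];cv2.imwrite("pics/side0c.png",cv2.resize(a,None,fx=3,fy=3,interpolation=cv2.INTER_CUBIC))
E
```

```text
(no output)
```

View pics/scene0c.png

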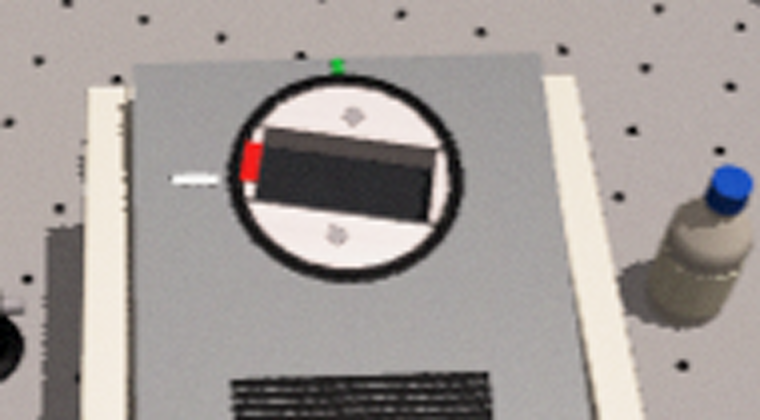

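View pics/scene0d.png

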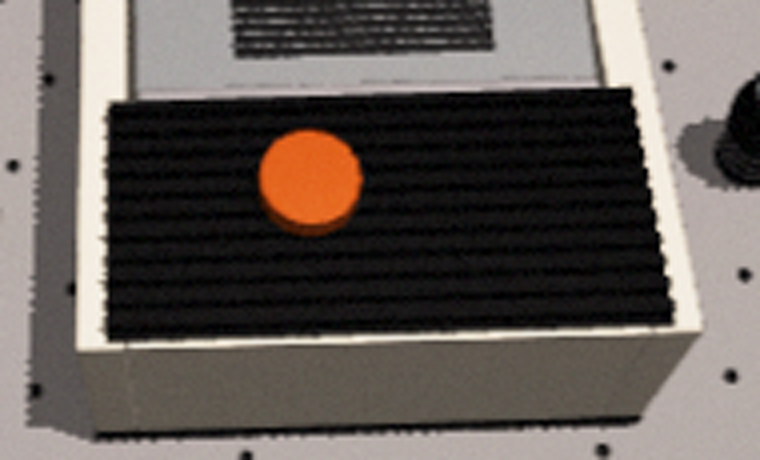

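View pics/side0c.png

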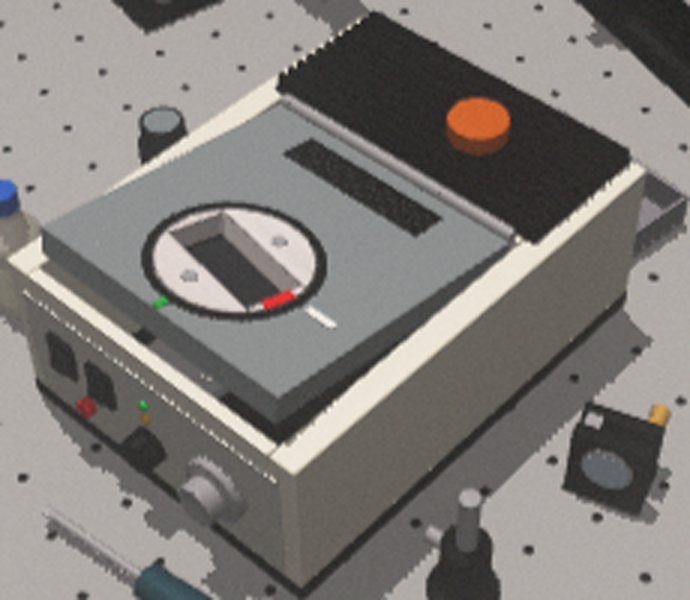

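```bash
cat > h.py <<'E'
import numpy as np
from scipy.optimize import least_squares
from workcell import bot
K={'s':np.array([[402.51,0,274.9035],[0,402.51,210.3249],[0,0,1]]),'d':np.array([[520.655,0,270.4636],[0,520.655,221.2438],[0,0,1]])}
V={'s':np.array([[-0.30045834954491607, 0.9537124781012895, -0.012541503205043941, 0.14173383048212032], [0.7903422554028857, 0.24158619761285902, -0.5630232929885227, -0.40531730114050396], [-0.5339324859131765, -0.1790771292958923, -0.8263458611560399, 1.1637439330184003]]),
'd':np.array([[0.8820052099934648, -0.47085434248647556, -0.019052498681611872, -0.4889134377984944], [-0.36599168878285526, -0.658987453019851, -0.6571039647607397, 0.3078271916302975], [0.29684489769281486, 0.5865421765943508, -0.7535591428611984, 0.7979990241049361]])}
def box2w(p,b):
    c,s=np.cos(b[2]),np.sin(b[2]);return np.array([b[0]+c*p[0]-s*p[1],b[1]+s*p[0]+c*p[1],p[2]])
def flap(p,phi): # p: dist from hinge (toward -x), y, height above flap
    d,y,h=p;c,s=np.cos(phi),np.sin(phi)
    return np.array([.052-d*c+h*s,y,.130+d*s+h*c])
def proj(cam,P):
    q=V[cam]@np.append(P,1);q=K[cam]@q;return q[:2]/q[2]
E
cat > fit.py <<'E'
from h import *
B=[('s',(244.5,327.5),(.16,-.12)),('s',(400.5,322),(.16,.12)),('s',(247,166.75),(-.16,-.12)),('s',(368.75,163.75),(-.16,.12)),
('d',(259,261.7),(-.16,-.12)),('d',(374.3,160),(.16,-.12)),('d',(164,191),(-.16,.12))]
F=[('s',(258.75,161.25),(.2,-.096,0)),('s',(360.25,158.75),(.2,.096,0)),('d',(253.3,238.3),(.2,-.096,0)),('d',(174,181.7),(.2,.096,0)),
('s',(311.5,189.25),(.137,0,.0005)),('d',(238,191.7),(.137,0,.0005))]
M=[('s',(288,185.5)),('d',(253,204.7))]
def res(v):
    b=v[:3];r=[]
    for c,px,p in B:r+=list(proj(c,box2w((*p,.13),b))-px)
    for c,px,p in F:r+=list(proj(c,box2w(flap(p,v[3]),b))-px)
    for c,px in M:
        # angle 0 => -y ; clockwise => toward -x (d+)
        p=(.137+.043*np.sin(v[4]),-.043*np.cos(v[4]),.0015)
        r+=list(proj(c,box2w(flap(p,v[3]),b))-px)
    return np.array(r)
s=least_squares(res,[.47,.1,0,.15,0],loss='soft_l1')
print(s.x,np.degrees(s.x[2:]));print(res(s.x).reshape(-1,2).round(1))
b=s.x[:3]
print('slot_shut',box2w((-.085,0,.115),b),'slot floor now',box2w(flap((.137,0,-.015),s.x[3]),b),'disc rim',box2w(flap((.137,0,.0015),s.x[3]),b))
E
python3 fit.py
```

```text
[0.62236041 0.12100767 0.33504161 0.14546307 0.18200764] [19.19647007  8.33441978 10.42826975]
[[-0.3  0.4]
 [ 1.3  0.6]
 [-0.7 -0. ]
 [-0.6 -0.8]
 [-1.   0.6]
 [ 1.3  0. ]
 [-2.8 -0.6]
 [-0.9  0.8]
 [-0.9  0.2]
 [-0.8 -0.5]
 [-0.6 -0.8]
 [-0.5  0.3]
 [-0.2 -0.2]
 [-0.4  0.8]
 [-0.7  0.2]]
slot_shut [0.54208669 0.09305895 0.115     ] slot floor now [0.54139975 0.09281978 0.13501665] disc rim [0.54365845 0.09360619 0.15134239]
```

The fit is consistent: residuals are mostly under 1.3 px, the flap is at 0.145 rad and the slot is turned 10° past the white mark. I'll use two part-open fingers along the slot, with tool yaw about 98.8° going to about 7°. First I'll move over the slot.

Request:
send_rows:
  targets:
    - [0.59,36,-43,0,3]
    - [0.59,72,-85,0,6]
    - [0.59,108,-128,0,9]
    - [0.59,144,-170,0,12]
    - [0.59,180,-213,0,15]
    - [0.59,216,-256,0,18]
    - [0.59,252,-298,0,21]
    - [0.59,288,-341,0,24]
    - [0.59,324,-384,-10,27]
    - [0.59,359,-426,-20,28]

```text
time: 1.4
ee_pos: [0.5428, 0.091, 0.2109]
tcp_rot: [180.0, -0.0, 98.6]
wrist_force: [0.2, 0.6, -0.4]
opening: 0.0351
```

```bash
python3 - <<'E'
from h import *
import cv2
o=bot.get_obs();print(o['time'],o['q'],o['ee_pos'],o['tcp_rot'],o['opening'],o['wrist_force'])
for n in ['wrist','scene','side']:
    cv2.imwrite(f"pics/{n}1.png",bot.camera(n)["pixels"][:,:,::-1])
E
```

```text
1.4 [9.51918867e+00 4.62737982e+00 7.43531904e+00 9.28011415e+01
 4.10955868e-03 8.83779537e-01] [0.54276967 0.0910361  0.21090238] [ 1.79993267e+02 -4.21391902e-03  9.86354096e+01] 0.03514356669177805 [ 0.23758371  0.61618077 -0.44373245]
```

View pics/wrist1.png

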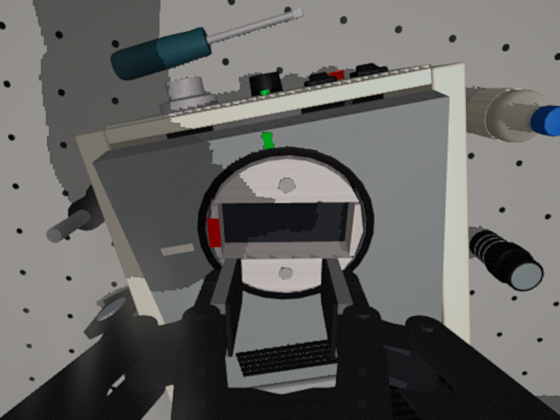

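View pics/side1.png

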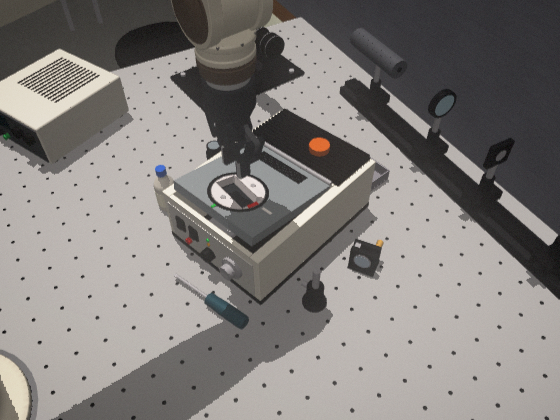

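The wrist picture shows the slot horizontal, so the yaw is right. The disc centre is at about (286,222) and the slot mouth spans columns 220-360, rows 202-257. I'll check its position with that.

```bash
python3 - <<'E'
from h import *
from scipy.spatial.transform import Rotation as R
Kw=np.array([[358.4287,0,281.1329],[0,358.4287,204.0708],[0,0,1]])
M=np.array([[1,0,0,.00041],[0,.949132,.314878,-.08235],[0,-.314878,.949132,-.14256]])
o=bot.get_obs();Rt=R.from_euler('xyz',o['tcp_rot'],degrees=True).as_matrix();p=o['ee_pos']
def ray(u,z):
    d=Rt@M[:,:3]@np.linalg.solve(Kw,[*u,1]);c=p+Rt@M[:,3];return c+d*(z-c[2])/d[2]
for u,z in [((286,222),.151),((290,229),.151),((220,229),.151),((360,229),.151),((290,202),.149),((290,257),.153),((287,150),.158),((287,297),.144)]:print(u,ray(u,z).round(4))
E
```

```text
(286, 222) [0.5376 0.0933 0.151 ]
(290, 229) [0.5418 0.0964 0.151 ]
(220, 229) [0.5479 0.0545 0.151 ]
(360, 229) [0.5356 0.1384 0.151 ]
(290, 202) [0.5254 0.0939 0.149 ]
(290, 257) [0.5593 0.0991 0.153 ]
(287, 150) [0.4934 0.0871 0.158 ]
(287, 297) [0.5933 0.1026 0.144 ]
```

The wrist measurement agrees with the fit to about 2 mm, so I'll aim at (0.542, 0.094). Next I'll lower the fingers into the slot.

Request:
send_rows:
  targets:
    - [0.59,0,1.5,-20,0]
    - [0.59,0,1.5,-40,0]
    - [0.59,0,1.5,-55,0]
    - [0.59,0,1.5,-65,0]
    - [0.59,0,1.5,-70,0]
    - [0.59,0,1.5,-70,0]

```text
time: 2.3
ee_pos: [0.5418, 0.0943, 0.1414]
tcp_rot: [180.0, -0.0, 98.6]
wrist_force: [-0.3, 0.3, -0.3]
opening: 0.0347
```

```bash
python3 - <<'E'
from h import *
import cv2
o=bot.get_obs();print(o['time'],o['ee_pos'],o['tcp_rot'],o['wrist_force'],o['torque'])
cv2.imwrite("pics/wrist2.png",bot.camera('wrist')["pixels"][:,:,::-1])
a=bot.camera('side')["pixels"][105:265,160:360,::-1];cv2.imwrite("pics/side2.png",cv2.resize(a,None,fx=3,fy=3))
E
```

```text
2.3 [0.54175889 0.0943233  0.1413853 ] [ 1.79997226e+02 -6.08664730e-04  9.85918419e+01] [-0.30451514  0.34573842 -0.26142483] [-0.02106052 -0.06156849 -0.0188723 ]
```

View pics/wrist2.png

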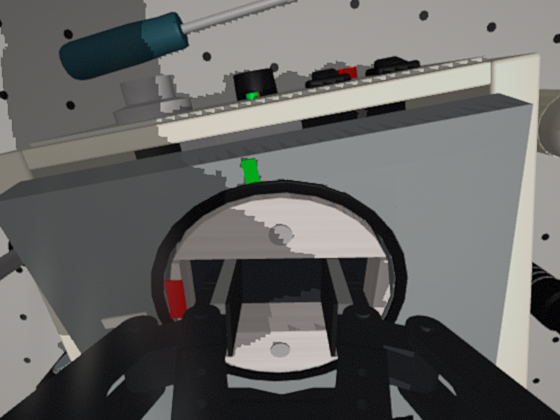

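View pics/side2.png

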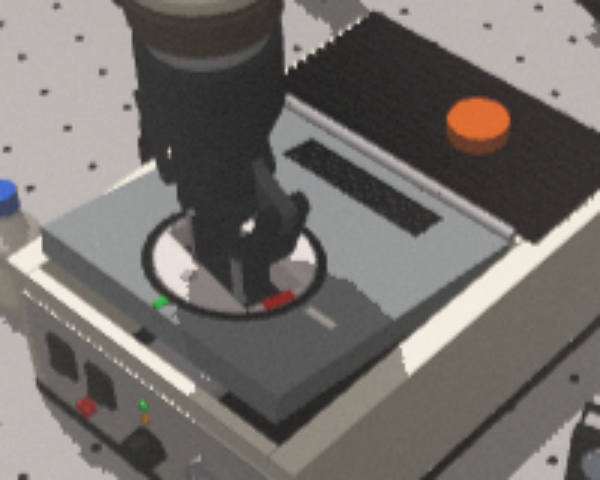

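Both fingertips are inside the slot, centred along it (wrist picture, columns 235 and 330, slot ends at 190 and 370), with no contact yet. Now I'll press.

Request:
send_rows:
  targets:
    - [0.59,0,0,-4,0]
    - [0.59,0,0,-8,0]
    - [0.59,0,0,-12,0]
    - [0.59,0,0,-16,0]
    - [0.59,0,0,-19,0]
    - [0.59,0,0,-22,0]
    - [0.59,0,0,-22,0]

```text
time: 3.28
ee_pos: [0.5421, 0.0943, 0.1194]
tcp_rot: [179.9, 0.0, 98.6]
wrist_force: [1.7, -0.7, 3.9]
opening: 0.0353
```

Request:
send_rows:
  targets:
    - [0.59,0,0,-3,0]
    - [0.59,0,0,-5,0]
    - [0.59,0,0,-7,0]
    - [0.59,0,0,-8,0]
    - [0.59,0,0,-8,0]

```text
time: 3.9
ee_pos: [0.5427, 0.0944, 0.1139]
tcp_rot: [179.8, -0.0, 98.6]
wrist_force: [-4.2, -1.0, 20.6]
opening: 0.0348
```

```bash
python3 - <<'E'
from h import *
import cv2
a=bot.camera('side')["pixels"][105:265,160:360,::-1];cv2.imwrite("pics/side3.png",cv2.resize(a,None,fx=3,fy=3))
E
```

```text
(no output)
```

View pics/side3.png

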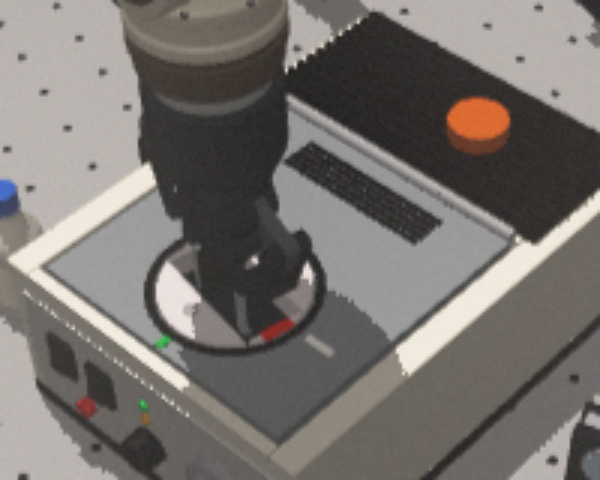

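The flap is flush in the side picture. Now I'll turn clockwise (yaw decreasing) while keeping it pressed, checking as I go.

Request:
send_rows:
  targets:
    - [0.59,0,0,-0.5,-4]
    - [0.59,0,0,-0.5,-8]
    - [0.59,0,0,-0.5,-12]
    - [0.59,0,0,-0.5,-16]
    - [0.59,0,0,-0.5,-20]
    - [0.59,0,0,-0.5,-24]
    - [0.59,0,0,-0.5,-28]
    - [0.59,0,0,-0.5,-32]

```text
time: 4.95
ee_pos: [0.5432, 0.0947, 0.1139]
tcp_rot: [179.8, -0.2, 66.5]
wrist_force: [-2.4, 1.0, 22.0]
opening: 0.0349
```

```bash
python3 - <<'E'
from h import *
o=bot.get_obs();print(o['torque'],o['q'])
E
```

```text
[0.02310567 0.43334617 0.12297875] [ 9.87822745e+00  4.13007615e+00 -3.80222816e+00  8.17603157e+01
  2.29524331e-02  3.34041580e+01]
```

Request:
send_rows:
  targets:
    - [0.59,0,0,0,-4]
    - [0.59,0,0,0,-8]
    - [0.59,0,0,0,-12]
    - [0.59,0,0,0,-16]
    - [0.59,0,0,0,-20]
    - [0.59,0,0,0,-24]
    - [0.59,0,0,0,-28]
    - [0.59,0,0,0,-32]

```text
time: 5.95
ee_pos: [0.5437, 0.0947, 0.1139]
tcp_rot: [179.9, -0.3, 34.5]
wrist_force: [2.2, 0.5, 20.4]
opening: 0.0352
```

```bash
python3 - <<'E'
from h import *
import cv2
o=bot.get_obs();print(o['torque'],o['wrist_force'],o['tcp_rot'])
cv2.imwrite("pics/wrist4.png",bot.camera('wrist')["pixels"][:,:,::-1])
E
```

```text
[-0.05509033 -0.05273523  0.09203097] [ 2.23113859  0.53132746 20.35097471] [179.85425363  -0.33240496  34.46846134]
```

View pics/wrist4.png

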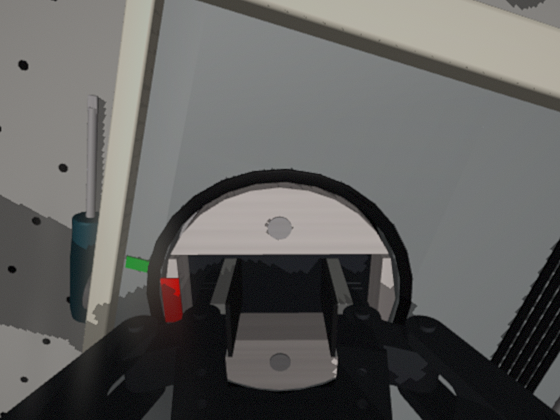

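The fastener follows the tool: the red mark at (171,300) is now close to the green one at (137,264). I'll continue to the stop.

Request:
send_rows:
  targets:
    - [0.59,0,0,0,-4]
    - [0.59,0,0,0,-8]
    - [0.59,0,0,0,-12]
    - [0.59,0,0,0,-16]
    - [0.59,0,0,0,-19]
    - [0.59,0,0,0,-22]
    - [0.59,0,0,0,-22]

```text
time: 6.88
ee_pos: [0.5438, 0.0938, 0.1139]
tcp_rot: [179.9, -0.4, 12.5]
wrist_force: [2.6, -4.5, 20.5]
opening: 0.035
```

```bash
python3 - <<'E'
from h import *
import cv2
o=bot.get_obs();print(o['torque'],o['wrist_force'],o['tcp_rot'])
cv2.imwrite("pics/wrist5.png",bot.camera('wrist')["pixels"][:,:,::-1])
E
```

```text
[-0.94183124 -0.14515558  0.12727921] [ 2.64150793 -4.45830445 20.47843417] [179.89239647  -0.35349022  12.52385517]
```

View pics/wrist5.png

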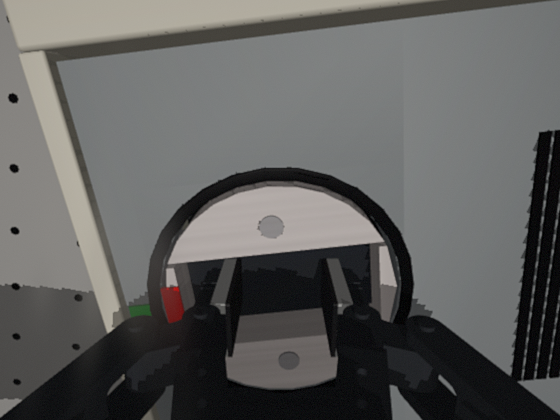

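The slot edge runs (170,265)-(378,243), about 6° behind the tool. That puts the slot near 18.6°, at the expected stop of 19.2°. I'll push further against the walls to confirm the stop.

Request:
send_rows:
  targets:
    - [0.59,0,0,0,-3]
    - [0.59,0,0,0,-6]
    - [0.59,0,0,0,-8]
    - [0.59,0,0,0,-10]
    - [0.59,0,0,0,-10]

```text
time: 7.55
ee_pos: [0.5436, 0.0937, 0.1139]
tcp_rot: [180.0, -0.3, 2.5]
wrist_force: [0.5, -4.6, 20.8]
opening: 0.0353
```

```bash
python3 - <<'E'
from h import *
import cv2
o=bot.get_obs();print(o['torque'],o['wrist_force'],o['tcp_rot'])
cv2.imwrite("pics/wrist6.png",bot.camera('wrist')["pixels"][:,:,::-1])
E
```

```text
[-0.98812045  0.17787626  0.04274646] [ 0.53552215 -4.64728856 20.82079109] [179.95465762  -0.33684048   2.53008722]
```

View pics/wrist6.png

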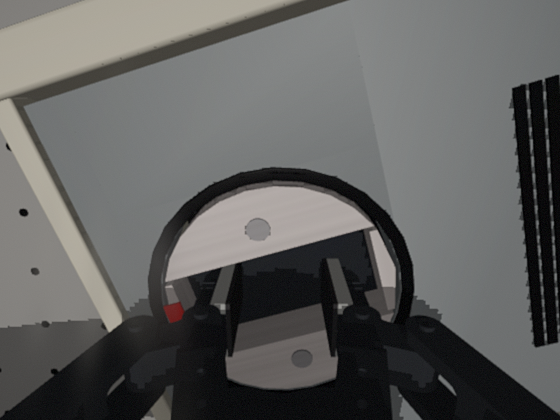

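Request:
send_rows:
  targets:
    - [0.59,0,0,0,-3]
    - [0.59,0,0,0,-6]
    - [0.59,0,0,0,-8]
    - [0.59,0,0,0,-8]

```text
time: 8.1
ee_pos: [0.5434, 0.0938, 0.1139]
tcp_rot: [180.0, -0.3, -5.4]
wrist_force: [-0.3, -5.0, 21.3]
opening: 0.0347
```

```bash
python3 - <<'E'
from h import *
import cv2
o=bot.get_obs();print(o['torque'],o['wrist_force'],o['tcp_rot'])
cv2.imwrite("pics/wrist7.png",bot.camera('wrist')["pixels"][:,:,::-1])
from scipy.spatial.transform import Rotation as R
Kw=np.array([[358.4287,0,281.1329],[0,358.4287,204.0708],[0,0,1]])
M=np.array([[1,0,0,.00041],[0,.949132,.314878,-.08235],[0,-.314878,.949132,-.14256]])
Rt=R.from_euler('xyz',[180,-.3,2.53],degrees=True).as_matrix();p=np.array([.5436,.0937,.1139])
def ray(u,z):
    d=Rt@M[:,:3]@np.linalg.solve(Kw,[*u,1]);c=p+Rt@M[:,3];return c+d*(z-c[2])/d[2]
for a,b in [((165,280),(372,228)),((22,103),(345,0))]:
    d=ray(b,.131)-ray(a,.131);print(np.degrees(np.arctan2(d[1],d[0])))
E
```

```text
[-1.09786056  0.30446418  1.13925183] [-0.28708715 -4.97957827 21.32957192] [179.9928956   -0.32960646  -5.37555828]
17.85881274349037
18.594059968858346
```

View pics/wrist7.png

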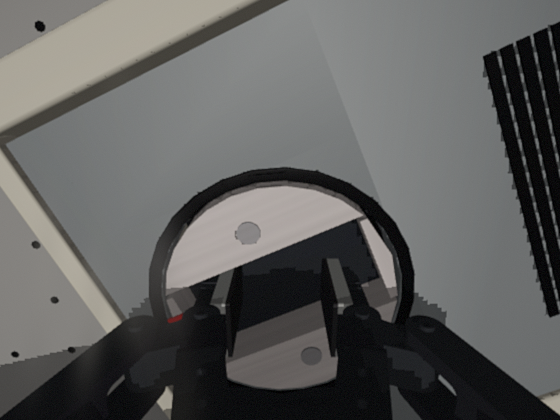

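The turning moment rose to 1.14 N m, well above the 0.3 N m it takes to turn, and the slot is within 1° of parallel to the flap edge. So it is at the hard stop. Now I'll unload, centre the fingers and withdraw.

Request:
send_rows:
  targets:
    - [0.59,0,0,1,3]
    - [0.59,0,0,4,5]
    - [0.59,0,0,7,8]
    - [0.59,0,0,9,14]
    - [0.59,0,0,12,18]
    - [0.59,0,0,20,18]
    - [0.59,0,0,35,18]
    - [0.59,0,0,70,18]
    - [0.59,0,0,120,18]
    - [0.59,0,0,120,18]

```text
time: 9.4
ee_pos: [0.5431, 0.0945, 0.2359]
tcp_rot: [180.0, -0.4, 12.5]
wrist_force: [-0.0, 0.3, -0.1]
opening: 0.0351
```

```bash
python3 - <<'E'
from h import *
import cv2
o=bot.get_obs();print(o['time'],o['ee_pos'],o['torque'],o['wrist_force'],o['tcp_rot'])
from scipy.spatial.transform import Rotation as R
cv2.imwrite("pics/wrist8.png",bot.camera('wrist')["pixels"][:,:,::-1])
a=bot.camera('side')["pixels"][105:265,160:360,::-1];cv2.imwrite("pics/side8.png",cv2.resize(a,None,fx=3,fy=3))
E
```

```text
9.4 [0.54308846 0.09447782 0.23588877] [ 0.00431162 -0.02420192  0.02243909] [-0.02518196  0.25142862 -0.14122321] [179.98338031  -0.40007064  12.52166634]
```

View pics/wrist8.png

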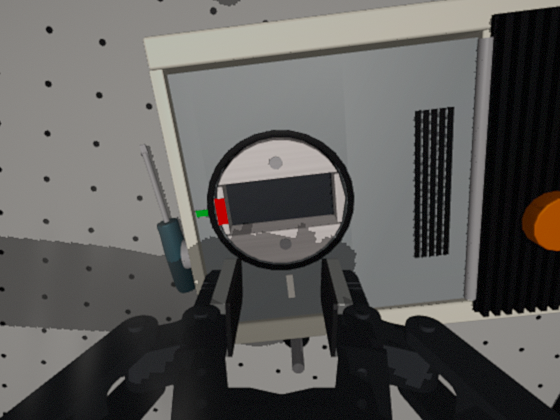

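View pics/side8.png

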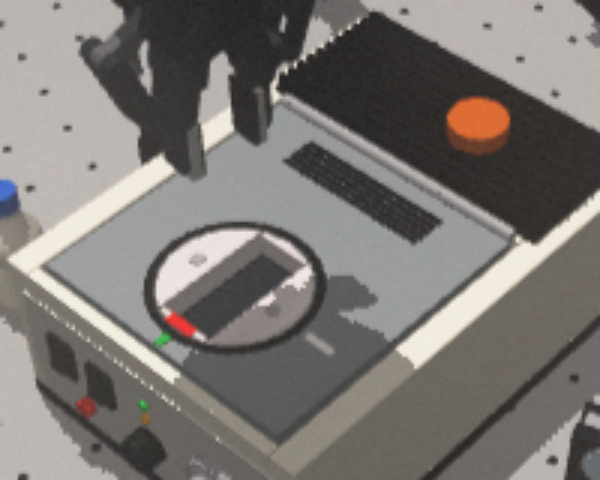

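The flap is flush with nothing pressing on it. The red mark (221,211) lies against the green one (202,213), and the bystanders in view are where they were. I'll hand it in.

```bash
python3 - <<'E'
from workcell import bot
print(bot.job_done())
E
```

```text
the job is handed in; nothing more can be done
None
```

The flap is locked flush and the job is handed in; no verdict is reported, so this rests on my own checks. I set both part-open fingers in the fastener's slot and pressed the flap down with about 20 N. I then turned the fastener clockwise to its stop while holding the flap down, and withdrew straight up. It took about 9.5 s of the 35 s.

**What the last checks showed:**
- **At the stop:** the turning moment rose to 1.14 N m, against the 0.1–0.3 N m the fastener needs. The slot was within about 1° of parallel to the flap's side edge.
- **After letting go:** the flap was flush in the side picture, the red mark sat at the green one, and the wrist force was about zero.
- **Bystanders:** nothing in the final views appeared moved. I did not take a last scene picture, so I did not check every bystander by measurement.

No check failed. The two position measurements of the slot, from the fixed cameras and from the wrist camera, differed by about 2 mm.

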